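# Bring the pepper mill round to the front of the lazy Susan

### The arm

A 7-joint arm with a two-finger parallel gripper is mounted at the origin on the work surface. World frame = base frame: x ahead of the robot, y to its left, z up, the work surface at z = 0. Lengths are in m, angles in degrees, forces in N, time in s.
With the tool pointing down it reaches from about 0.425 to 1.025 m from the base axis. Payload 3.6 kg.
Tool frame: the origin (TCP) lies midway between the tips of the shut fingers; the grasp point (between the pads) lies arm.hold_point_z behind it (arm.hold_point_z is the distance from the TCP to the grasp point, in m); z points along the fingers, y is the line along which they close (so a half turn about z gives the same grasp; the last joint's range is limited). The gripper opens to 85 mm and grips with 20 to 120 N. Pads are 22 mm wide; open, the fingers measure 114 mm over their backs; the gripper's body (76 mm by 85 mm) begins 54 mm behind the grasp point. The pads swing forward as they close: fully open they stand 13 mm farther back than shut.
Start: joints at [-81.102, 33.873, 2.773, 92.16, -1.908, 54.013, -1.931], TCP at [0.179, 0.703, 0.211] pointing down, gripper open.
Joint ranges: [-153.93, 153.93], [-27.13, 128.08], [-72.61, 78.16], [10.71, 143.7], [-87.88, 267.88], [4.46, 118.87], [-176.78, 176.78]. Speed limits (degrees/s): [147.25, 147.25, 180, 180, 180, 180, 180].

### API

Orientations are given as [roll, pitch, yaw] about the fixed x, y, z axes, in that order (R = Rz(yaw) Ry(pitch) Rx(roll)).
In Python, from cell import arm gives the robot as it stands.
- The arm moves only by the tool jog_arm, never from a script. Its argument "targets" is text: rows parted by semicolons, each of 5 numbers parted by spaces: the shift along the tool's x, y, z in cm, then the turn about the tool's z in degrees, then the opening, from -1 (shut) to 1 (fully open). A call has 1 to 5 rows; each row shifts and turns the commanded pose from where the row before left it, along the tool's axes as they then stand; what a row does not reach is not made up. A row lasts 1/12 s, in which the tool goes at most 41.7 mm and 7.16 degrees, less where a joint would pass 70% of its speed; a pose out of reach is approached as far as the arm can. A call is refused whole if a number of a shift passes 4.17 or a number of a turn 7.16, either way. A call with a gripper value outside its range is refused whole. The fingers move at their own pace and stop on an object; "grip_force" is the grip in N (left out, the last holds). Time passes only in rows, so rows that do not move let the fingers close. It gives the time, the measured TCP pose, the force, the opening and the grip force at its end, in the units of the state.
- arm.get_state(): the state, without advancing time (a new reading comes with each control period).
- arm.capture(name): name is "side" or "top" or "wrist"; returns (picture, depth): 420x560x3 uint8, red, green, blue; 420x560 float32, m along the optical axis (not along the pixel's ray), 0 where there is no reading.
- arm.get_calibration(name): a dict with "fx", "fy", "cx", "cy" (pixels), "position" and "rotation" of the camera in the world; the wrist camera has in their place "mount" (4x4, takes a point from camera to tool coordinates, whose origin is the TCP and whose axes are the flange's). Camera axes: x right, y down, z forward; pixel columns grow to the right and rows downward; lengths in m; the calibration is good to about 2 mm. A picture is of the moment at which its call begins: read the wrist's pose just before it. get_calibration takes no time and is no camera call.
- arm.hand_in(): hands the job in; it is judged then, once.
The state is a dict: "clock": time; "q": joint angles; "qvel": joint speeds; "joint_efforts": joint torques, N m; "position": TCP position; "tcp_rot": TCP orientation; "wrist_force": force on the tool from outside, world axes, zero at the start; "wrist_torque": the same for the moment, N m; "opening": finger opening in m; "grip_force": force on a finger pad.
Only numpy, scipy, OpenCV 4.12 (cv2) and the standard library are available. Lean on these libraries where they do the work, as an engineer would, in place of code of your own. Each camera call takes 0.05 s, during which the arm holds its last target. There are 200 camera calls.

### The job

Turn the wooden lazy Susan by pushing on its rim handles with your fingertips, gently and without flinging it round, until the pepper mill stands at the front, centred over the steel tongue that sticks out from under the turntable. Do not touch the mill or anything else standing on the turntable, which must all stay upright on it, and leave the other things on the worktop where they are. Finish with the turntable at rest and your hand clear of it.

Things in the scene. Friction and masses are not known exactly. Their poses are not given: they have to be found in the camera images.
- stand: Fixed dark-wood plinth of the lazy Susan, 170 mm across, 45 mm high; origin on the turning axis at worktop height, z up. Its own -x is the front: a flat steel tongue, 30 mm wide, 6 mm thick, lies on the worktop along -x and sticks out from under the turntable to 230 mm from the axis, pointing roughly towards the robot. It never turns.
- turntable: Wooden disc on the plinth, 240 mm across, underside 45 mm and top 63 mm above the worktop; origin on the turning axis at its underside, z up. It turns either way, more than a whole turn, with light friction (0.08 N m), and stops at once when no longer pushed; what stands on it rides along. Six handles stick out from its rim, every 60 degrees, the first along its own +x.
- handle (a point): Middle of the first handle, on its centre line, 150 mm from the turning axis and 54 mm above the worktop; turns with the disc. The six handles are alike: level straight wooden rods 12 mm thick, sticking out like a ship's wheel from 120 mm to 185 mm from the axis, with a 16 mm ball at the end.
- mill: Pepper mill: turned dark-wood body with a narrow waist and a small knob on top, 125 mm tall, 44 mm across the foot; stands upright on the turntable with its centre about 70 mm from the axis, never at the front at the start. Origin at the centre of its underside, z up.
- tub: Squat round wooden salt tub with a lid, 54 mm tall, 48 mm across, on the turntable about 70 mm from the axis. Origin at the centre of its underside. Not to be touched.
- jar: Glass jar with a wooden stopper, 84 mm tall, 46 mm across, on the turntable about 70 mm from the axis. Origin at the centre of its underside. Not to be touched.
- cruet: White ceramic oil bottle with a thin neck and a wooden stopper, 124 mm tall, 46 mm across, on the turntable about 70 mm from the axis. Origin at the centre of its underside. Not to be touched.
- mug: Ceramic mug, 80 mm across, 95 mm tall, on the worktop to the left. Origin at the centre of its underside. Leave alone.
- flowerpot: Terracotta pot with a spiky plant, 104 mm across, pot 90 mm tall (140 mm with leaves), on the worktop to the right. Origin at the centre of its underside. Leave alone.
- brush: Flat brush with a blue handle and a steel ferrule, lying flat on the worktop near the robot's right. Origin at its underside near the middle. Leave alone.
- caddy: Fixed yellow compost caddy, 240 x 200 mm, 220 mm tall, on the right. Origin at the centre of its underside. Leave alone.
- board: Fixed plastic chopping board lying flat, 320 x 210 x 12 mm, on the left. Origin at the centre of its underside. Leave alone.
There are look-alikes about, which are no part of the job. What is shaped like the mill but blue or purple is not meant.

How it is judged (in metres and radians):
On the way:
1. the fingers push the turntable (contact force between the fingers and turntable above 0.2 N).
At the end, for the whole second after the job is handed in: The pepper mill's axis lies above the front tongue's 30 mm width (within 15 mm of its centre line), at least 45 mm in front of the turning axis; mill, tub, jar and cruet stand upright (within 0.1 rad) and at rest on the turntable, and the turntable is at rest (x of mill in the frame of stand below -0.045 m and y of mill in the frame of stand between -0.015 and 0.015 m and angular speed of turntable below 0.05 rad/s and angle between each of mill, tub, jar, cruet's own z axis and vertical below 0.1 rad and horizontal distance between each of mill, tub, jar, cruet and stand below 0.105 m and z of mill in the frame of stand between 0.055 and 0.07 m and linear speed of each of mill, tub, jar, cruet below 0.02 m/s and z of tub in the frame of stand between 0.055 and 0.07 m and z of jar in the frame of stand between 0.055 and 0.07 m and z of cruet in the frame of stand between 0.055 and 0.07 m); the robot touches nothing.
It fails at once if the robot touches something standing on the turntable (over 0.5 N) (contact force between any of the fingers, the arm and mill above 0.5 N or contact force between any of the fingers, the arm and tub above 0.5 N or contact force between any of the fingers, the arm and jar above 0.5 N or contact force between any of the fingers, the arm and cruet above 0.5 N).
It fails at once if something standing on the turntable is lifted or tipped over (z of any of mill, tub, jar, cruet in the frame of stand above 0.08 m or angle between any of mill, tub, jar, cruet's own z axis and vertical above 0.4 rad).
It fails at once if the turntable is flung round (faster than 2.5 rad/s) (angular speed of turntable above 2.5 rad/s).
It fails at once if another thing on the worktop is moved (over 25 mm) or the caddy or board is struck (over 5 N) (distance of any of mug, flowerpot, brush from where it was at the start of the episode above 0.025 m or contact force between any of the fingers, the arm and caddy above 5 N or contact force between any of the fingers, the arm and board above 5 N).
It also fails if it takes over 48 s, if anything falls off the work surface, if the arm or the gripper's body presses on something with over 40 N, if the wrist force passes 120 N, or if a joint passes its speed limit or range.

## Working session

There is one attempt and no reset: what is moved stays moved. The work goes in short steps, Python scripts to look and compute and a tool call to move; the robot and the scene stay as the last step left them, time stands still between calls to the robot, and variables do not carry over. Pictures are saved under pics/ and viewed, at most 10 in all, crops included, and the job is handed in when it is done.

Besides the shell and the picture viewer there is one more tool, called after ">>>" by a JSON object that holds its "fn" and its "kwargs". jog_arm: Moves the arm, as the interface text tells. Its arguments: {"type":"object","properties":{"targets":{"type":"string"},"grip_force":{"type":"number"}},"required":["targets"]}

```bash
mkdir -p pics; ls
cat > h.py <<'E'
import numpy as np, cv2
from cell import arm
from scipy.spatial.transform import Rotation as R
def cast(c,u,v,z):
    k=arm.get_calibration(c);d=np.array(k["rotation"])@[(u-k["cx"])/k["fx"],(v-k["cy"])/k["fy"],1];p=np.array(k["position"])
    return p+d*(z-p[2])/d[2]
def proj(c,p):
    k=arm.get_calibration(c);q=np.array(k["rotation"]).T@(np.array(p)-k["position"]);return k["fx"]*q[0]/q[2]+k["cx"],k["fy"]*q[1]/q[2]+k["cy"]
def cloud(c,d):
    k=arm.get_calibration(c);v,u=np.mgrid[:420,:560]
    P=np.stack([(u-k["cx"])/k["fx"]*d,(v-k["cy"])/k["fy"]*d,d],-1)
    return P@np.array(k["rotation"]).T+k["position"]
E
python3 - <<'E'
from h import *
s=arm.get_state();print({k:s[k] for k in("clock","position","tcp_rot","opening","wrist_force")})
for c in("top","side"):
    im,d=arm.capture(c);np.savez(c+".npz",im=im,d=d);cv2.imwrite(f"pics/{c}0.png",im[...,::-1])
    k=arm.get_calibration(c);print(c,k)
print(getattr(arm,"hold_point_z",None))
E
```

```text
pics
{'clock': 0.0, 'position': array([0.17831821, 0.70184604, 0.20955077]), 'tcp_rot': array([-1.79872548e+02,  6.54372284e-03,  1.65748572e+02]), 'opening': 0.08542405047311792, 'wrist_force': array([-0.4687259 , -0.72318162,  0.64767221])}
top {'fx': 396.581570442049, 'fy': 396.581570442049, 'cx': 284.67898469723167, 'cy': 208.60305762783887, 'position': array([ 0.40875832, -0.03011495,  1.36191419]), 'rotation': array([-175.86645117,   -0.3676376 ,  -91.05444099])}
side {'fx': 395.2886131621494, 'fy': 395.2886131621494, 'cx': 281.10078605185845, 'cy': 210.88782454919138, 'position': array([0.44830655, 0.81074984, 1.08513341]), 'rotation': array([-139.24568765,    1.1581702 , -176.13750043])}
0.0187
```

View pics/top0.png

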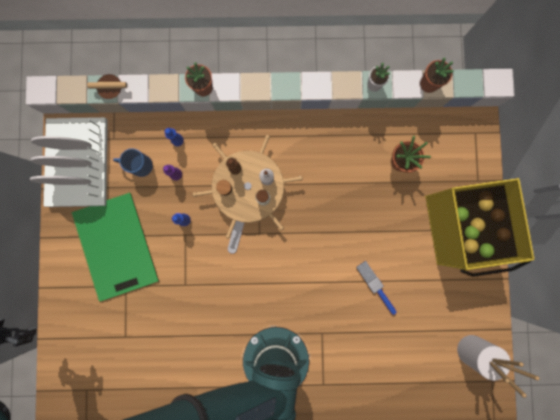

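View pics/side0.png

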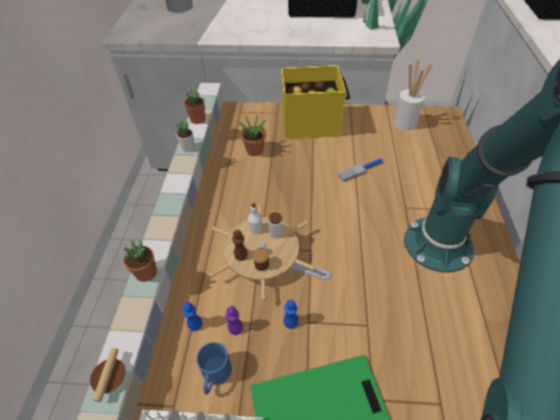

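The top view shows the turntable centred near (248,187). The tongue's end is at (234,248). The dark-brown mill is at (233,165), with the tub at (224,187), the cruet at (267,176) and the jar at (262,196). The mill-shaped look-alikes are blue or purple, at (174,136), (173,172) and (181,219), and they stand off the turntable. The dark-brown one on the turntable fits the description.

```bash
sed -i 's/np.array(k\["rotation"\])/R.from_euler("xyz",k["rotation"],degrees=True).as_matrix()/g' h.py
python3 - <<'E'
from h import *
t=np.load("top.npz");im,d=t["im"],t["d"];P=cloud("top",d)
z=P[...,2]
# disc top
x,y=P[...,0],P[...,1]
c0=cast("top",248,187,.063)[:2];print("c0",c0, "worktop z",np.median(z[300:330,200:230]))
r=np.hypot(x-c0[0],y-c0[1])
m=(abs(z-.063)<.006)&(r<.135)
(u,v),rad=cv2.minEnclosingCircle(np.argwhere(m&(r<.128))[:,::-1].astype(np.float32));print(u,v,rad)
cs=cv2.findContours((m).astype(np.uint8),0,1)[0];c=max(cs,key=cv2.contourArea)
print("ellipse",cv2.fitEllipse(c))
c=cast("top",u,v,.063);print("axis",c)
r=np.hypot(x-c[0],y-c[1]);a=np.degrees(np.arctan2(y-c[1],x-c[0]))
h=(r>.135)&(r<.185)&(z>.035)&(z<.075)
n,l,s,q=cv2.connectedComponentsWithStats(h.astype(np.uint8))
for i in range(1,n):
    if s[i,4]>8:
        g=l==i;p=cast("top",*q[i],.058);print("handle",q[i],s[i,4],np.degrees(np.arctan2(*(p-c)[1::-1])),np.hypot(*(p-c)[:2]))
for lo,hi in((.09,.2),(.075,.2)):
    n,l,s,q=cv2.connectedComponentsWithStats(((z>lo)&(z<hi)&(r<.11)).astype(np.uint8))
    for i in range(1,n):
        if s[i,4]>3:
            g=l==i;print("obj",lo,q[i],s[i,4],"ang",np.degrees(np.arctan2(np.median(y[g])-c[1],np.median(x[g])-c[0])),np.hypot(np.median(y[g])-c[1],np.median(x[g])-c[0]),z[g].max(),np.median(im[g],0))
hsv=cv2.cvtColor(im,cv2.COLOR_RGB2HSV)
tg=(hsv[...,1]<60)&(r>.125)&(r<.245)&(abs(z)<.03)&(x<c[0])
n,l,s,q=cv2.connectedComponentsWithStats(tg.astype(np.uint8));i=1+np.argmax(s[1:,4])
p=cast("top",*q[i],.006);print("tongue",q[i],s[i],p,np.degrees(np.arctan2(*(p-c)[1::-1])),np.hypot(*(p-c)[:2]))
cr=cv2.resize(im[110:265,150:320],None,fx=3.5,fy=3.5,interpolation=cv2.INTER_CUBIC);cv2.imwrite("pics/crop0.png",cr[...,::-1])
for nm,uv,zz in(("mug",(135,162),.09),("pot",(408,157),.09),("b1",(174,136),.1),("b2",(173,172),.1),("b3",(181,219),.1),("brush",(375,285),0)):print(nm,cast("top",*uv,zz))
E
```

```text
c0 [0.57598421 0.07934759] worktop z -0.00016353714379424567
248.19288635253906 187.2216339111328 38.49074172973633
ellipse ((247.5477294921875, 186.36842346191406), (72.20230865478516, 73.0612564086914), 72.35935974121094)
axis [0.57523805 0.07872117 0.063     ]
handle [264.70909091 142.25454545] 55 -20.52994093251023 0.1608604461741402
handle [218.54385965 150.        ] 57 37.51730509146974 0.16020589397340015
handle [295.57407407 178.51851852] 54 -80.2639100450384 0.15918374333606616
handle [199.93220339 193.13559322] 59 95.7896374023172 0.16067673540966562
handle [278.28571429 224.30612245] 49 -141.92288926261648 0.15723941182643497
handle [229.19230769 231.5       ] 52 155.9638224614994 0.15814535955975248
obj 0.09 [232.35185185 164.47530864] 162 ang 34.44935859660508 0.07113529071580509 0.19129415524218896 [78.  53.  36.5]
obj 0.09 [266.23595506 175.98314607] 178 ang -70.01384874617342 0.06783521096775101 0.18745676385841703 [136.  126.5 122. ]
obj 0.09 [223.2459893 186.9144385] 187 ang 93.481887619591 0.07482759641235355 0.12312400163115056 [163. 112.  72.]
obj 0.09 [262.07182
[... 257 characters left out ...]
989] 186 ang -70.38970564893388 0.06767520687158594 0.18745676385841703 [135. 126. 122.]
obj 0.075 [223.45876289 187.07216495] 194 ang 93.70423771186846 0.07453795531507712 0.12312400163115056 [163. 112.  72.]
obj 0.075 [262.1344086  196.78494624] 186 ang -130.08385093660777 0.06421350700554225 0.1533758152328999 [106.  76.  56.]
tongue [234.77862595 237.97328244] [228 223  15  30 262] [0.40931635 0.13121576 0.006     ] 162.4435807670733 0.17402784809917807
mug [0.66034195 0.44143198 0.09      ]
pot [ 0.66157864 -0.44413585  0.09      ]
b1 [0.74108059 0.31292624 0.1       ]
b2 [0.62384901 0.31592949 0.1       ]
b3 [0.47257403 0.29026732 0.1       ]
brush [ 0.24105333 -0.34299045  0.        ]
```

View pics/crop0.png

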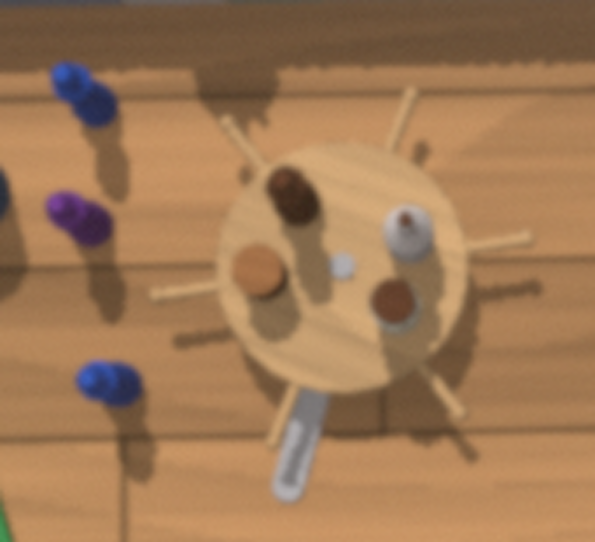

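The enlarged crop confirms the dark-brown mill with its knob at (295,195) on the disc. The blue and purple ones at (85,90), (80,215) and (110,383) stand on the worktop. The tongue runs from (312,400) to (288,495).

The mill is at about 35° and the tongue at about 163°, so I'll turn the table about +128° counter-clockwise. I'll push the handle at -80° from behind, with closed fingers.

```bash
cat >> h.py <<'E'
C=np.array([.580,.081])
def rows(goal,yaw,n,g=-1,start=None):
    s=arm.get_state();p=np.array(s["position"]) if start is None else np.array(start[:3]);y=s["tcp_rot"][2] if start is None else start[3]
    dy=(yaw-y+180)%360-180;out=[]
    st=(np.array(goal)-p)/n
    for i in range(n):
        a=np.radians(y+dy*i/n);w=st
        out.append("%.2f %.2f %.2f %.1f %g"%(100*(np.cos(a)*w[0]+np.sin(a)*w[1]),100*(np.sin(a)*w[0]-np.cos(a)*w[1]),-100*w[2],-dy/n,g))
    for i in range(0,n,5):print("; ".join(out[i:i+5]))
E
python3 - <<'E'
from h import *
rows([.525,-.075,.21],80,25)
t=np.load("top.npz");im=t["im"];d=t["d"];P=cloud("top",d);hsv=cv2.cvtColor(im,cv2.COLOR_RGB2HSV)
r=np.hypot(P[...,0]-C[0],P[...,1]-C[1])
tg=(hsv[...,1]<60)&(r>.135)&(r<.245)&(abs(P[...,2])<.03)&(P[...,0]<C[0])
Q=np.array([cast("top",u,v,.006)[:2] for v,u in np.argwhere(tg)])
l=cv2.fitLine(Q.astype(np.float32),cv2.DIST_HUBER,0,.001,.001).ravel();print("tongue dir",np.degrees(np.arctan2(l[1],l[0])),"through",l[2:], "line at x=C:",l[3]+(C[0]-l[2])*l[1]/l[0])
E
```

```text
-2.11 -2.67 -0.00 3.4 -1; -2.27 -2.54 -0.00 3.4 -1; -2.41 -2.40 -0.00 3.4 -1; -2.55 -2.25 -0.00 3.4 -1; -2.68 -2.09 -0.00 3.4 -1
-2.80 -1.93 -0.00 3.4 -1; -2.91 -1.76 -0.00 3.4 -1; -3.01 -1.58 -0.00 3.4 -1; -3.10 -1.40 -0.00 3.4 -1; -3.18 -1.21 -0.00 3.4 -1
-3.25 -1.02 -0.00 3.4 -1; -3.30 -0.82 -0.00 3.4 -1; -3.35 -0.62 -0.00 3.4 -1; -3.38 -0.42 -0.00 3.4 -1; -3.40 -0.22 -0.00 3.4 -1
-3.40 -0.01 -0.00 3.4 -1; -3.40 0.19 -0.00 3.4 -1; -3.38 0.39 -0.00 3.4 -1; -3.35 0.59 -0.00 3.4 -1; -3.31 0.79 -0.00 3.4 -1
-3.26 0.99 -0.00 3.4 -1; -3.19 1.18 -0.00 3.4 -1; -3.11 1.37 -0.00 3.4 -1; -3.03 1.55 -0.00 3.4 -1; -2.93 1.73 -0.00 3.4 -1
tongue dir -11.246453 through [0.40965676 0.13351388] line at x=C: 0.09964146646944111
```

>>> {"fn": "jog_arm", "kwargs": {"targets": "-2.1 -2.7 0 3.4 -1; -2.3 -2.5 0 3.4 -1; -2.4 -2.4 0 3.4 -1; -2.5 -2.2 0 3.4 -1; -2.7 -2.1 0 3.4 -1"}}

```text
clock: 0.52
position: [0.2483, 0.5462, 0.2103]
tcp_rot: [-180.0, 0.0, 148.6]
wrist_force: [1.0, 0.2, -0.0]
opening: 0.0256
grip_force: 0.0
```

>>> {"fn": "jog_arm", "kwargs": {"targets": "-2.8 -1.9 0 3.4 -1; -2.9 -1.8 0 3.4 -1; -3 -1.6 0 3.4 -1; -3.1 -1.4 0 3.4 -1; -3.2 -1.2 0 3.4 -1"}}

```text
clock: 0.93
position: [0.3178, 0.3909, 0.2105]
tcp_rot: [-180.0, 0.0, 131.6]
wrist_force: [1.6, 0.4, -0.1]
opening: 0.0003
grip_force: 0.0
```

>>> {"fn": "jog_arm", "kwargs": {"targets": "-3.2 -1 0 3.4 -1; -3.3 -0.8 0 3.4 -1; -3.3 -0.6 0 3.4 -1; -3.4 -0.4 0 3.4 -1; -3.4 -0.2 0 3.4 -1"}}

```text
clock: 1.35
position: [0.3885, 0.2372, 0.2106]
tcp_rot: [-180.0, -0.0, 114.6]
wrist_force: [-0.0, -0.2, -1.0]
opening: -0.0001
grip_force: 0.0
```

>>> {"fn": "jog_arm", "kwargs": {"targets": "-3.4 0 0 3.4 -1; -3.4 0.2 0 3.4 -1; -3.4 0.4 0 3.4 -1; -3.3 0.6 0 3.4 -1; -3.3 0.8 0 3.4 -1"}}

```text
clock: 1.77
position: [0.4595, 0.0832, 0.2106]
tcp_rot: [-180.0, -0.0, 97.6]
wrist_force: [0.3, 0.6, -0.5]
opening: -0.0001
grip_force: 0.0
```

>>> {"fn": "jog_arm", "kwargs": {"targets": "-3.3 1 0 3.4 -1; -3.2 1.2 0 3.4 -1; -3.1 1.4 0 3.4 -1; -3 1.5 0 3.4 -1; -2.9 1.7 0 3.4 -1"}}

```text
clock: 2.18
position: [0.5305, -0.0711, 0.2105]
tcp_rot: [-180.0, -0.0, 80.6]
wrist_force: [0.0, 0.1, -0.4]
opening: 0.0001
grip_force: 0.0
```

>>> {"fn": "jog_arm", "kwargs": {"targets": "0 0 3.4 0 -1; 0 0 3.4 0 -1; 0 0 3.4 0 -1; 0 0 3.4 0 -1; 0 0 3.4 0 -1"}}

```text
clock: 2.6
position: [0.5303, -0.0696, 0.0391]
tcp_rot: [180.0, 0.0, 80.7]
wrist_force: [-0.2, -0.1, 1.2]
opening: 0.0001
grip_force: 0.0
```

Run:
```python
from h import *
s=arm.get_state();p=s["position"];v=p[:2]-C
print(p,s["tcp_rot"],np.degrees(np.arctan2(v[1],v[0])),np.hypot(*v))
im,d=arm.capture("side");k=cv2.resize(im[170:350,160:400],None,fx=3.2,fy=3.2,interpolation=2);cv2.imwrite("pics/s1.png",k[...,::-1])
im,d=arm.capture("top");np.savez("top1.npz",im=im,d=d)
```

```text
[ 0.53026103 -0.06956079  0.03905789] [1.79999529e+02 6.69550979e-03 8.07498678e+01] -108.28138864936084 0.15856392359701885
```

View pics/s1.png

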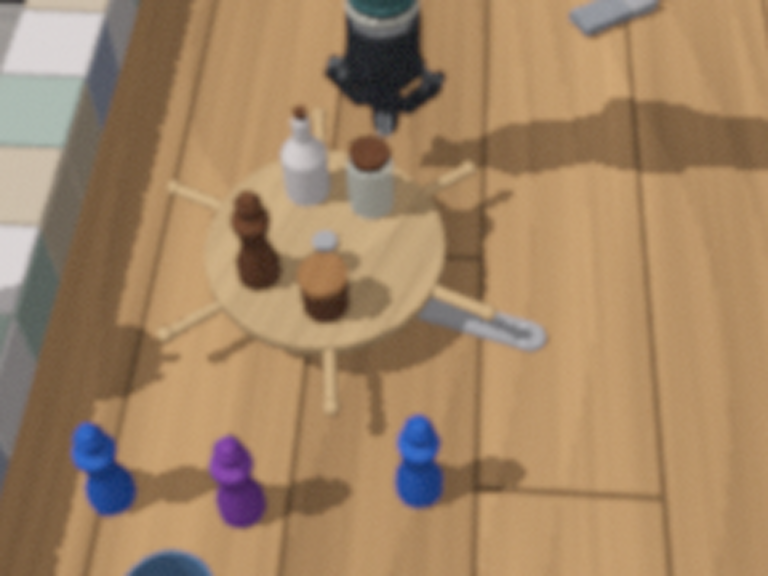

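Side crop: the closed fingers at (385,120) are down beyond the disc, between two handles and clear of the cruet and jar. Next I'll sweep the fingers along the arc.

>>> {"fn": "jog_arm", "kwargs": {"targets": "-0.1 1.25 0 0 -1; -0.1 1.25 0 0 -1; 0.02 0.83 0 -3 -1; 0.02 0.55 0 -2 -1; 0.02 0.55 0 -2 -1"}}

```text
clock: 3.12
position: [0.5751, -0.0775, 0.0423]
tcp_rot: [179.9, 0.0, 87.9]
wrist_force: [-0.7, 0.6, -0.4]
opening: -0.0002
grip_force: 0.0
```

>>> {"fn": "jog_arm", "kwargs": {"targets": "0.02 0.55 0 -2 -1; 0.02 0.55 0 -2 -1; 0.02 0.83 0 -3 -1; 0.02 0.83 0 -3 -1; 0.04 1.1 0 -4 -1"}}

```text
clock: 3.53
position: [0.6118, -0.0741, 0.0409]
tcp_rot: [-179.9, -0.0, 102.0]
wrist_force: [-0.0, -1.0, 0.2]
opening: -0.0001
grip_force: 0.0
```

```bash
cat > look.py <<'E'
from h import *
import sys
s=arm.get_state();p=s["position"];v=p[:2]-C
print(s["clock"],p,s["tcp_rot"][2],"finger",np.degrees(np.arctan2(v[1],v[0])),np.hypot(*v),s["wrist_force"],s["q"].round(0))
im,d=arm.capture("top");np.savez(sys.argv[1]+".npz",im=im,d=d);P=cloud("top",d)
x,y,z=P[...,0]-C[0],P[...,1]-C[1],P[...,2];r=np.hypot(x,y)
n,l,st,q=cv2.connectedComponentsWithStats(((r>.13)&(r<.185)&(z>.035)&(z<.075)).astype(np.uint8))
for i in range(1,n):
    if st[i,4]>30:
        e=cast("top",*q[i],.058)[:2]-C;print("handle",q[i].round(1),st[i,4],np.degrees(np.arctan2(e[1],e[0])).round(1))
hsv=cv2.cvtColor(im,cv2.COLOR_RGB2HSV)
dk=(hsv[...,2]<110)&(z>.09)&(z<.2)&(r<.1)
n,l,st,q=cv2.connectedComponentsWithStats(dk.astype(np.uint8))
for i in range(1,n):
    g=l==i
    if st[i,4]>40:print("dark",q[i].round(1),st[i,4],z[g].max().round(3),"ang",np.degrees(np.arctan2(np.median(y[g]),np.median(x[g]))).round(1),np.median(x[g]),np.median(y[g]))
E
python3 look.py a
```

```text
3.5333 [ 0.61183527 -0.07410918  0.04091072] 101.95849840805131 finger -78.4014446673668 0.1583424853442287 [-0.0436775  -1.02355552  0.16093622] [ -8.  40.  16. 113. -21.  30.  35.]
handle [264.8 142. ] 59 -21.9
handle [218.1 149.4] 59 37.9
handle [200.2 193.1] 61 97.6
dark [233.3 166. ] 117 0.187 ang 34.7 0.05085142479091764 0.03525218956201663
```

```bash
python3 - <<'E'
from h import *
im,d=arm.capture("side");k=cv2.resize(im[170:330,160:380],None,fx=3.5,fy=3.5,interpolation=2);cv2.imwrite("pics/s2.png",k[...,::-1])
im,d=arm.capture("wrist");cv2.imwrite("pics/w2.png",im[...,::-1])
E
python3 look.py b
```

```text
3.6833 [ 0.61298284 -0.07365125  0.04093235] 101.74373708010708 finger -77.96076497379211 0.15812930345383974 [-0.69219659 -0.42737156  0.34608593] [ -8.  40.  16. 113. -21.  30.  35.]
handle [264.7 142.1] 58 -21.9
handle [218.2 149.6] 59 37.9
handle [200.1 193.1] 62 97.6
dark [233.4 166. ] 117 0.187 ang 34.8 0.050898471295777625 0.03534248566267602
```

View pics/s2.png

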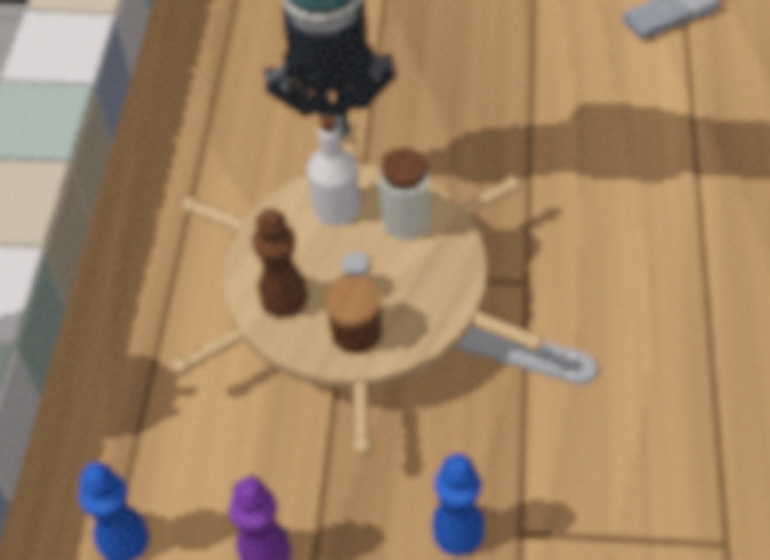

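View pics/w2.png

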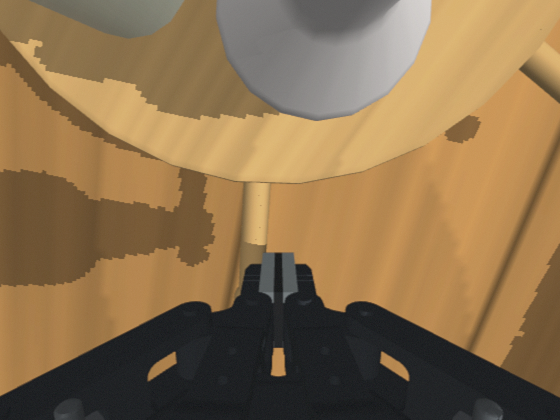

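Run:
```python
from h import *
k=arm.get_calibration("wrist");s=arm.get_state();M=np.array(k["mount"]);print(M.round(3),k["fx"])
im,d=arm.capture("wrist")
T=np.eye(4);T[:3,:3]=R.from_euler("xyz",s["tcp_rot"],degrees=True).as_matrix();T[:3,3]=s["position"]
W=T@M
def pj(p):
    q=np.linalg.inv(W)@[*p,1];return (k["fx"]*q[0]/q[2]+k["cx"]).round(0),(k["fy"]*q[1]/q[2]+k["cy"]).round(0),q[2].round(3)
print("tcp",pj(s["position"]))
for u,v in((257,190),(257,215),(257,240),(253,260),(250,280),(270,258),(278,262),(290,258),(255,275),(545,60),(257,200),(240,160)):
    z=d[v,u];q=W@[(u-k["cx"])/k["fx"]*z,(v-k["cy"])/k["fy"]*z,z,1];e=q[:2]-C
    print(u,v,z.round(3),q[:3].round(4),np.degrees(np.arctan2(e[1],e[0])).round(1),np.hypot(*e).round(3))
for a in(-82,-80,-86):
    for r in(.125,.15,.18):print(a,r,pj([C[0]+r*np.cos(np.radians(a)),C[1]+r*np.sin(np.radians(a)),.054]))
```

```text
[[ 0.    -0.96  -0.278  0.07 ]
 [ 1.     0.001 -0.001  0.   ]
 [ 0.001 -0.278  0.96  -0.163]
 [ 0.     0.     0.     1.   ]] 349.9759048625536
tcp (np.float64(277.0), np.float64(253.0), np.float64(0.176))
257 190 0.147 [ 0.5962 -0.0394  0.0599] -82.4 0.122
257 215 0.152 [ 0.5982 -0.0506  0.0586] -82.1 0.133
257 240 0.154 [ 0.6004 -0.0617  0.0595] -81.9 0.144
253 260 0.156 [ 0.6004 -0.0712  0.0599] -82.4 0.154
250 280 0.135 [ 0.6005 -0.0696  0.0819] -82.3 0.152
270 258 0.144 [ 0.6069 -0.064   0.0707] -79.5 0.147
278 262 0.139 [ 0.6101 -0.0628  0.0756] -78.2 0.147
290 258 0.144 [ 0.615  -0.0624  0.0705] -76.3 0.148
255 275 0.139 [ 0.6021 -0.0694  0.0773] -81.6 0.152
545 60 0.134 [0.6948 0.033  0.0585] -22.7 0.124
257 200 0.15 [ 0.597  -0.044   0.0587] -82.3 0.126
240 160 0.141 [ 0.5872 -0.0279  0.0629] -86.2 0.109
-82 0.125 (np.float64(259.0), np.float64(195.0), np.float64(0.154))
-82 0.15 (np.float64(256.0), np.float64(248.0), np.float64(0.161))
-82 0.18 (np.float64(253.0), np.float64(305.0), np.float64(0.169))
-80 0.125 (np.float64(269.0), np.float64(195.0), np.float64(0.154))
-80 0.15 (np.float64(268.0), np.float64(248.0), np.float64(0.161))
-80 0.18 (np.float64(266.0), np.float64(306.0), np.float64(0.169))
-86 0.125 (np.float64(239.0), np.float64(193.0), np.float64(0.154))
-86 0.15 (np.float64(234.0), np.float64(245.0), np.float64(0.161))
-86 0.18 (np.float64(227.0), np.float64(303.0), np.float64(0.169))
```

The wrist view (tip at (278,255), handle at (257,183–260)) shows the fingers passed over the handle. The visible tip reads about z = 0.07, well above the nominal TCP height, so I'll go back and lower by 25 mm.

>>> {"fn": "jog_arm", "kwargs": {"targets": "0.12 -1.9 -0.5 7 -1; 0.12 -1.9 0 7 -1; 0.12 -1.9 0 7 -1; 0.12 -1.9 0 7 -1; 0 0 0 0 -1"}}

```text
clock: 4.2
position: [0.5301, -0.07, 0.0452]
tcp_rot: [-179.5, 0.0, 73.5]
wrist_force: [-0.4, -0.4, 0.4]
opening: 0.0
grip_force: 0.0
```

>>> {"fn": "jog_arm", "kwargs": {"targets": "-0.5 0 1 0 -1; 0 0 1 0 -1; 0 0 1 0 -1; 0 0 0 0 -1"}}

```text
clock: 4.53
position: [0.5353, -0.0758, 0.0135]
tcp_rot: [-179.9, 0.0, 73.8]
wrist_force: [-0.4, 0.6, -0.1]
opening: 0.0
grip_force: 0.0
```

```bash
python3 look.py c
python3 - <<'E'
from h import *
k=arm.get_calibration("wrist");s=arm.get_state();M=np.array(k["mount"])
im,d=arm.capture("wrist");cv2.imwrite("pics/w3.png",im[...,::-1])
T=np.eye(4);T[:3,:3]=R.from_euler("xyz",s["tcp_rot"],degrees=True).as_matrix();T[:3,3]=s["position"];W=T@M
for v in range(225,300,6):
    z=d[v,277];q=W@[(277-k["cx"])/k["fx"]*z,(v-k["cy"])/k["fy"]*z,z,1];print(v,q[:3].round(4),(np.linalg.inv(T)@q)[:3].round(4))
E
```

```text
4.5333 [ 0.5352663  -0.07575355  0.01345949] 73.76591332126482 finger -105.9274751966113 0.1630115947161191 [-0.41686748  0.57953434 -0.09532016] [-10.  40.  18. 123. -34.  22.  20.]
handle [264.7 142.1] 58 -21.9
handle [218.2 149.4] 58 37.8
handle [200.2 193.1] 61 97.6
dark [233.3 166. ] 119 0.189 ang 35.0 0.05068829024128407 0.035485218933282145
225 [ 0.538  -0.0663 -0.001 ] [ 0.0098 -0.0001  0.0152]
231 [ 5.372e-01 -6.930e-02 -1.000e-04] [ 0.0067 -0.0001  0.0143]
237 [ 0.5362 -0.0728 -0.0006] [ 0.0031 -0.0001  0.0147]
243 [ 5.353e-01 -7.580e-02  1.000e-04] [-0.0001 -0.0001  0.014 ]
249 [ 0.5343 -0.0793  0.    ] [-0.0036 -0.0001  0.0141]
255 [ 0.5386 -0.0651  0.0417] [ 0.0112  0.     -0.0276]
261 [ 0.5387 -0.0651  0.0477] [ 0.0112  0.     -0.0336]
267 [ 0.5388 -0.0648  0.0537] [ 0.0115  0.0001 -0.0396]
273 [ 0.5387 -0.0653  0.0579] [ 0.011   0.0001 -0.0438]
279 [ 0.5386 -0.0655  0.0623] [ 0.0108  0.0001 -0.0482]
285 [ 0.5388 -0.065   0.0677] [ 0.0113  0.0001 -0.0535]
291 [ 0.5389 -0.0646  0.0725] [ 0.0117  0.0001 -0.0583]
297 [ 0.5381 -0.0675  0.0713] [ 0.0088  0.0001 -0.0571]
```

The tip is confirmed to end about 27 mm behind the TCP, so it's now at z ≈ 0.041, below the handle rods. Sweeping again.

>>> {"fn": "jog_arm", "kwargs": {"targets": "0.06 1.42 0 -5 -1; 0.06 1.42 0 -5 -1; 0.06 1.42 0 -5 -1; 0.01 0.57 0 -2 -1; 0.01 0.57 0 -2 -1"}}

```text
clock: 5.05
position: [0.5897, -0.0823, 0.0158]
tcp_rot: [180.0, 0.0, 92.8]
wrist_force: [-0.2, -0.7, 0.4]
opening: -0.0005
grip_force: 0.4
```

>>> {"fn": "jog_arm", "kwargs": {"targets": "0.01 0.57 0 -2 -1; 0.01 0.57 0 -2 -1; 0.02 0.85 0 -3 -1; 0.02 0.85 0 -3 -1; 0.02 0.85 0 -3 -1"}}

```text
clock: 5.47
position: [0.6251, -0.0763, 0.0156]
tcp_rot: [-179.9, -0.0, 105.9]
wrist_force: [0.6, -1.4, 0.2]
opening: 0.0002
grip_force: 0.3
```

```bash
python3 look.py d
```

```text
5.4667 [ 0.62511272 -0.07630583  0.01564362] 105.92879322509631 finger -73.99797989775793 0.16364681868879286 [ 0.56773917 -1.43344027  0.19650757] [ -7.  43.  14. 111. -20.  28.  38.]
handle [252.9 139.3] 59 -7.1
handle [209.8 158.2] 60 52.6
handle [202.9 204.9] 61 112.1
dark [229.  169.8] 120 0.19 ang 50.8 0.03949990505385814 0.04850635382116915
```

The table turned about 15°. Carrying on.

>>> {"fn": "jog_arm", "kwargs": {"targets": "0.04 1.14 0 -4 -1; 0.04 1.14 0 -4 -1; 0.04 1.14 0 -4 -1; 0.04 1.14 0 -4 -1; 0.04 1.14 0 -4 -1"}}

```text
clock: 5.93
position: [0.676, -0.0517, 0.0155]
tcp_rot: [-179.9, -0.0, 125.9]
wrist_force: [-0.3, -0.1, -1.2]
opening: -0.0002
grip_force: 0.3
```

>>> {"fn": "jog_arm", "kwargs": {"targets": "0.04 1.14 0 -4 -1; 0.04 1.14 0 -4 -1; 0.04 1.14 0 -4 -1; 0.04 1.14 0 -4 -1; 0.04 1.14 0 -4 -1"}}

```text
clock: 6.35
position: [0.716, -0.0112, 0.0155]
tcp_rot: [-179.9, 0.0, 145.9]
wrist_force: [-0.0, -0.7, -0.5]
opening: 0.0001
grip_force: 0.3
```

```bash
python3 look.py e
python3 - <<'E'
from h import *
im,d=arm.capture("side");np.savez("side_e.npz",im=im,d=d);cv2.imwrite("pics/s3.png",cv2.resize(im[120:330,150:420],None,fx=2.8,fy=2.8,interpolation=2)[...,::-1])
E
```

```text
6.35 [ 0.71598935 -0.01119942  0.01554726] 145.89388611648624 finger -34.13687707843324 0.16429801304181427 [-0.03296009 -0.67645343 -0.48872862] [-6. 46.  5. 99. -7. 35. 59.]
handle [221.7 146.9] 59 32.6
handle [295.3 183.2] 55 -87.6
handle [199.8 188.7] 66 92.2
dark [223.6 181.6] 58 0.192 ang 89.6 0.0004883095837779905 0.06321164171175844
```

View pics/s3.png

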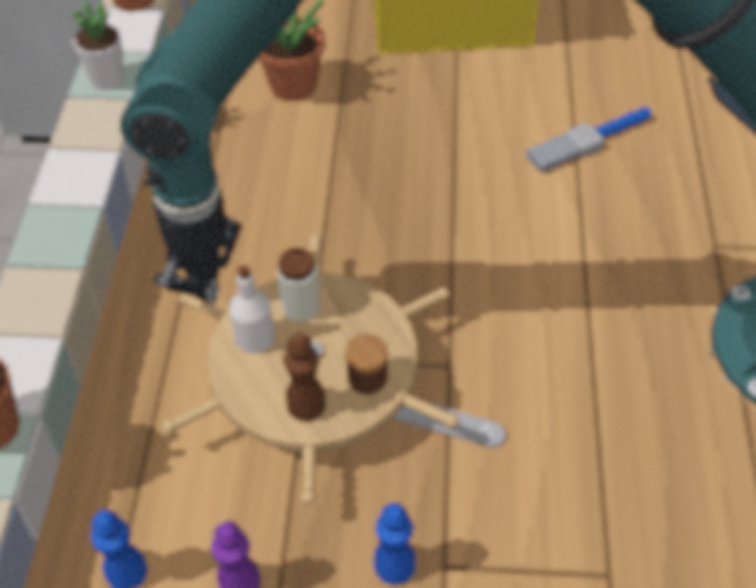

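Side view: the fingers at (205,285) are pushing the handle well clear of the cruet at (250,315), the mill is at (303,380) and the forearm is high up. Carrying on with about 60° more.

>>> {"fn": "jog_arm", "kwargs": {"targets": "0.04 1.14 0 -4 -1; 0.04 1.14 0 -4 -1; 0.04 1.14 0 -4 -1; 0.04 1.14 0 -4 -1; 0.04 1.14 0 -4 -1"}}

```text
clock: 6.87
position: [0.7387, 0.0397, 0.0155]
tcp_rot: [-179.9, -0.0, 165.8]
wrist_force: [-0.4, -1.2, -0.1]
opening: 0.0001
grip_force: 0.3
```

>>> {"fn": "jog_arm", "kwargs": {"targets": "0.04 1.14 0 -4 -1; 0.04 1.14 0 -4 -1; 0.04 1.14 0 -4 -1; 0.04 1.14 0 -4 -1; 0.04 1.14 0 -4 -1"}}

```text
clock: 7.28
position: [0.7433, 0.0964, 0.0156]
tcp_rot: [-179.9, -0.0, -174.2]
wrist_force: [1.3, -0.2, -0.6]
opening: 0.0002
grip_force: 0.3
```

>>> {"fn": "jog_arm", "kwargs": {"targets": "0.04 1.14 0 -4 -1; 0.04 1.14 0 -4 -1; 0.04 1.14 0 -4 -1; 0.04 1.14 0 -4 -1; 0 0 0 0 -1"}}

```text
clock: 7.7
position: [0.7309, 0.1446, 0.0155]
tcp_rot: [179.8, -0.1, -158.1]
wrist_force: [0.2, 0.3, -0.1]
opening: 0.0001
grip_force: 0.0
```

```bash
python3 look.py f
python3 - <<'E'
from h import *
im,d=arm.capture("side");np.savez("side_f.npz",im=im,d=d);t=np.load("f.npz")
a=cv2.resize(im[170:330,170:370],(400,320),interpolation=2);b=cv2.resize(t["im"][110:270,170:330],(400,400),interpolation=2)
cv2.imwrite("pics/f.png",np.hstack([np.vstack([a,np.zeros((80,400,3),np.uint8)]),b])[...,::-1])
E
```

```text
7.7 [0.73088944 0.14459382 0.015535  ] -158.1165524985305 finger 22.853461714617236 0.1637430793199981 [ 0.18406856  0.26967824 -0.06786432] [-10.  48.  -8.  95.   9.  38.  90.]
handle [269.6 144.4] 60 -28.4
handle [294.8 184. ] 57 -88.6
handle [272.8 226.2] 61 -148.8
```

View pics/f.png

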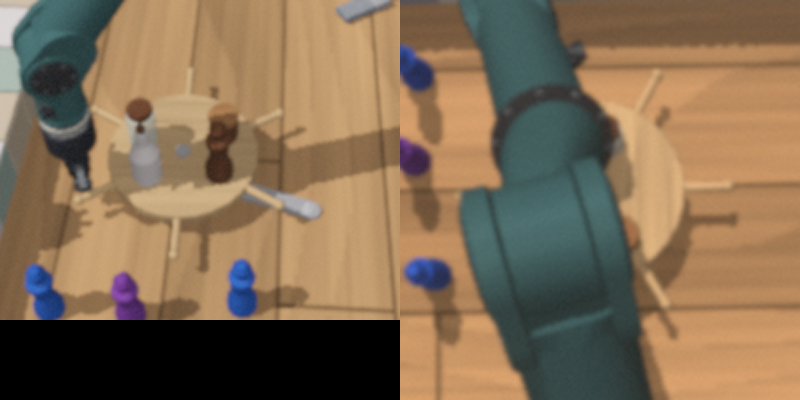

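Run:
```python
from h import *
for c,f in(("top","top"),("top","d"),("top","e"),("side","side"),("side","side_e"),("side","side_f")):
    t=np.load(f+".npz");P=cloud(c,t["d"]);hsv=cv2.cvtColor(t["im"],cv2.COLOR_RGB2HSV)
    x,y,z=P[...,0]-C[0],P[...,1]-C[1],P[...,2];r=np.hypot(x,y);a=np.degrees(np.arctan2(y,x))
    m=(hsv[...,1]<70)&(abs(z)<.02)&(r>.19)&(r<.235)&(a>140)&(a<180)
    Q=np.array([cast(c,u,v,.006)[:2] for v,u in np.argwhere(m)]).mean(0)-C if m.sum() else [0,0]
    print(c,f,m.sum(),np.degrees(np.arctan2(Q[1],Q[0])),np.hypot(*Q))
    if c=="side":
        k=(abs(z-.063)<.005)&(r<.13);n=np.argwhere(k);print(" disc centre est",(P[k][:,:2].min(0)+P[k][:,:2].max(0))/2)
    g=(z>.15)&(z<.2)&(r<.1)&(hsv[...,2]<120)&(hsv[...,1]>90)
    if g.sum()>5: print(" mill?",g.sum(),np.median(x[g]),np.median(y[g]),np.degrees(np.arctan2(np.median(y[g]),np.median(x[g]))))
```

```text
top top 105 163.67871805577963 0.20878494190891822
 mill? 104 0.05313651996576568 0.03616477981360637 34.23925054502476
top d 0 0.0 0.0
 mill? 85 0.04176980590530677 0.05084481271366666 50.5963626906056
top e 0 0.0 0.0
 mill? 49 0.002478357947365839 0.06544774978781133 87.83137487212994
side side 114 163.2023860733293 0.20795237166621883
 disc centre est [0.58085283 0.0855761 ]
 mill? 145 0.05436786113184733 0.047378913180272944 41.07054660092485
side side_e 110 163.35335825715785 0.20830151273704037
 disc centre est [0.58143035 0.08580883]
 mill? 138 0.0012140102402588004 0.07992402647487225 89.12976964056848
side side_f 112 163.25589001162572 0.2082489729368632
 disc centre est [0.58116385 0.0804204 ]
 mill? 171 -0.05835851887105281 0.04520166264444088 142.24038325762177
```

>>> {"fn": "jog_arm", "kwargs": {"targets": "0.02 0.85 0 -3 -1; 0.02 0.85 0 -3 -1; 0.02 0.85 0 -3 -1; 0.02 0.85 0 -3 -1; 0.02 0.85 0 -3 -1"}}

```text
clock: 8.22
position: [0.7124, 0.1762, 0.0155]
tcp_rot: [-179.9, -0.1, -143.4]
wrist_force: [-0.4, -0.3, 0.6]
opening: 0.0007
grip_force: 0.3
```

>>> {"fn": "jog_arm", "kwargs": {"targets": "0 0 0 0 -1; 0 0 0 0 -1"}}

```text
clock: 8.38
position: [0.712, 0.1776, 0.0156]
tcp_rot: [-180.0, -0.0, -143.4]
wrist_force: [0.8, -0.2, 0.5]
opening: 0.0001
grip_force: 0.0
```

```bash
python3 look.py g
```

```text
8.3833 [0.71202795 0.17755277 0.01558015] -143.43394509826408 finger 36.17821103604598 0.16356593515819184 [ 0.78508078 -0.15764075  0.45378069] [-10.  48. -11.  96.  14.  38.  98.]
handle [259.1 140.7] 60 -14.8
handle [293.2 173. ] 57 -75.0
handle [281.7 219.3] 61 -135.4
dark [247.8 161.9] 52 0.151 ang -8.1 0.06372878123506498 -0.009086575203863495
```

About 162° against the tongue's 163.4°, well inside tolerance. Backing off and lifting.

>>> {"fn": "jog_arm", "kwargs": {"targets": "-0.3 -1 0 0 -1; -0.5 -1.5 0 0 -1; 0 0 -2 0 -1; 0 0 -3.5 0 -1; 0 0 -4 0 -1"}}

```text
clock: 8.85
position: [0.7328, 0.1601, 0.1089]
tcp_rot: [180.0, -0.3, -143.5]
wrist_force: [0.7, 0.1, 0.2]
opening: -0.0
grip_force: 0.0
```

>>> {"fn": "jog_arm", "kwargs": {"targets": "0 0 -4 0 -1; -1 -2 -4 0 -1; -2 -3 -4 0 -1; -2 -3.5 -2 0 -1; -2 -3.5 0 0 -1"}}

```text
clock: 9.27
position: [0.8538, 0.1135, 0.2456]
tcp_rot: [-179.7, 0.6, -143.3]
wrist_force: [2.0, 0.6, 1.4]
opening: 0.0001
grip_force: 0.0
```

>>> {"fn": "jog_arm", "kwargs": {"targets": "0 -4 0 0 -1; 1 -4 0 0 -1; 1 -4 0 0 -1; 0 -2 0 0 -1; 0 0 0 0 -1"}}

```text
clock: 9.68
position: [0.9192, -0.0237, 0.2352]
tcp_rot: [-179.6, -0.2, -144.0]
wrist_force: [0.2, -0.8, -0.0]
opening: 0.0002
grip_force: 0.0
```

```bash
python3 look.py i
python3 - <<'E'
from h import *
im,d=arm.capture("side");t=np.load("i.npz")
for c,i,dd in(("side",im,d),("top",t["im"],t["d"])):
    P=cloud(c,dd);hsv=cv2.cvtColor(i,cv2.COLOR_RGB2HSV);x,y,z=P[...,0]-C[0],P[...,1]-C[1],P[...,2];r=np.hypot(x,y)
    g=(z>.165)&(z<.2)&(r<.1)&(hsv[...,2]<120)&(hsv[...,1]>90)&(x<-.03)
    if g.any():
        u=np.argwhere(g)[:,::-1].mean(0);p=cast(c,*u,.178)[:2]-C;A=np.radians(163.4);print(c,g.sum(),u,p,np.degrees(np.arctan2(p[1],p[0])),"front",p@[np.cos(A),np.sin(A)],"lateral",p@[-np.sin(A),np.cos(A)])
a=cv2.resize(im[170:330,170:370],(400,320),interpolation=2);b=cv2.resize(t["im"][110:270,170:330],(400,400),interpolation=2)
cv2.imwrite("pics/i.png",np.hstack([np.vstack([a,np.zeros((80,400,3),np.uint8)]),b])[...,::-1])
E
```

```text
9.6833 [ 0.91922959 -0.02372407  0.23515516] -144.00007714353086 finger -17.1560576598084 0.3550265395892224 [ 0.20493131 -0.78459024 -0.04078272] [  4.  50. -13.  57.  10.  74. 119.]
handle [259.1 140.7] 60 -14.8
handle [213.8 153.2] 63 44.8
handle [201.4 198.8] 64 104.6
handle [235.3 232.2] 63 164.4
dark [239.5 205.8] 106 0.19 ang 167.5 -0.07333536332013046 0.01621044383221
side 52 [282.01923077 231.23076923] [-0.06863491  0.02844812] 157.48673829770485 front 0.07390168054968593 lateral -0.007654284174064447
top 54 [236.64814815 203.46296296] [-0.06782897  0.02319697] 161.1197210351399 front 0.07162913795290271 lateral -0.002852229401810971
```

View pics/i.png

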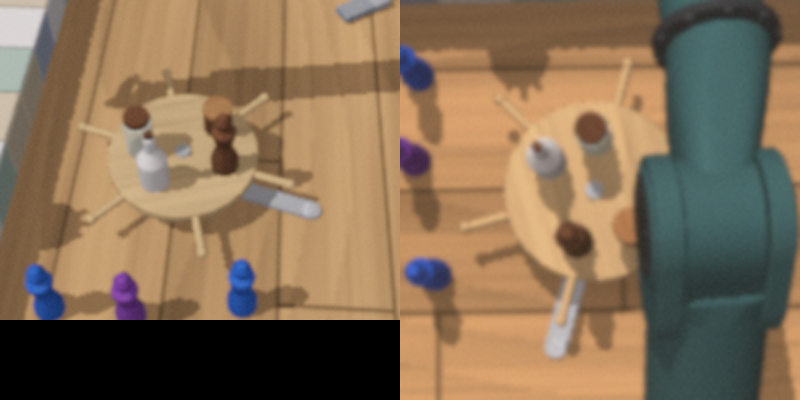

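Both views show the mill in line with the tongue, with its side knob at (224,125) and its top view at (573,238). Everything stands upright and the hand is clear. The mill is 2–8 mm off the tongue's centre line, inside the 15 mm limit, so I'll hand in.

```bash
python3 -c "
from cell import arm
print(arm.hand_in())"
```

```text
the job is handed in; nothing more can be done
None
```

I turned the lazy Susan about 127° by its handles and handed the job in; my last measurement put the pepper mill 2–8 mm off the tongue's centre line (limit 15 mm), with everything upright and the hand clear, but no verdict came back.

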